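# Gauge a strip with the crank thimble

## Robot

A 6-joint arm with a two-finger parallel gripper is mounted at the origin on a cart in front of the work surface, level with it; the furniture and walls round the work are solid. World frame = base frame: x ahead of the robot, y to its left, z up, the work surface at z = 0. Lengths are in mm, angles in degrees, forces in N, time in s.
With the tool pointing down it reaches from about 350 to 850 mm from the base axis. Payload 8.1 kg.
Tool frame: the origin (TCP) lies at the centre of the arm's flange, where the gripper is bolted on; the fingertips stand 173 mm ahead of it and the grasp point (between the pads) lies 155 mm ahead of it; z points along the fingers, y is the line along which they close (so a half turn about z gives the same grasp; the last joint's range is limited). The gripper opens to 85 mm and grips with 20 to 120 N. Pads are 22 mm wide; open, the fingers measure 114 mm over their backs; the gripper's body (76 mm by 85 mm) begins 54 mm behind the grasp point. The pads swing forward as they close: fully open they stand 13 mm farther back than shut.
Start: joints at [-82.185, 7.471, 85.268, -0, 87.261, -4.893], TCP at [132.012, -585.303, 404.692] pointing down, gripper open.
Joint ranges: [-169.43, 169.43], [-51.17, 129.36], [1.28, 143.12], [-76.62, 256.62], [0, 156.53], [-152.29, 152.29]. Speed limits (degrees/s): [136.94, 136.94, 159.86, 180, 180, 180].

## Interface

Orientations are given as [roll, pitch, yaw] about the fixed x, y, z axes, in that order (R = Rz(yaw) Ry(pitch) Rx(roll)).
In Python, from bench import * gives the robot as it stands.
- The arm moves only by the shell command python3 -m jog 'ROWS' [FORCE]. ROWS is text: rows parted by semicolons, each of 7 numbers parted by spaces: the shift along the tool's x, y, z scaled (see below), then the turn, a rotation vector about the tool's x, y, z scaled (see below), then the closure, from -1 (fully open) to 1 (shut). In form: tx ty tz wx wy wz hand; .... A call has 1 to 5 rows; each row shifts and turns the commanded pose from where the row before left it, along the tool's axes as they then stand; what a row does not reach is not made up. The controller multiplies each number of a shift by 0.1 m and each number of a turn by 60 degrees. A row lasts 1/8 s, in which the tool goes at most 62.5 mm and 10.7 degrees, less where a joint would pass 70% of its speed; a pose out of reach is approached as far as the arm can. A call with a number of a shift or a turn outside -1 to 1 is refused whole. A call with a gripper value outside its range is refused whole. The fingers move at their own pace and stop on an object; FORCE is the grip in N (left out, the last holds). Time passes only in rows, so rows that do not move let the fingers close. It gives the time, the measured TCP pose, the force, the opening and the grip force at its end, in the units of the state.
- sense(): the state, without advancing time (a new reading comes with each control period).
- snapshot(name): name is "scene" or "top"; returns a dict with "img" (384x512x3 uint8, red, green, blue), "fx", "fy", "cx", "cy" (pixels), "dist" ([k1, k2, p1, p2, k3] as OpenCV has them; the pictures are not rectified), "extrinsics" (4x4, takes a point from camera to world coordinates). Camera axes: x right, y down, z forward; pixel columns grow to the right and rows downward; lengths in mm; the calibration is good to about 2 mm. A picture is of the moment at which its call begins. There is no depth.
- hand_in(): hands the job in; it is judged then, once.
The state is a dict: "time": time; "joint_pos": joint angles; "qd": joint speeds; "joint_efforts": joint torques, N m; "tool_pos": TCP position; "tcp_rot": TCP orientation; "ft_force": force on the tool from outside, world axes, zero at the start; "wrist_torque": the same for the moment, N m; "finger_gap": finger opening in mm; "grip_force": force on a finger pad.
Only numpy, scipy, OpenCV 4.12 (cv2) and the standard library are available. Lean on these libraries where they do the work, as an engineer would, in place of code of your own. Each camera call takes 0.05 s, during which the arm holds its last target. There are 200 camera calls.

## Task

Measure the loose flat steel strip with the bench thickness gauge: lay it flat on the gauge's rest, under the raised spindle, with its end home against the stop, and let go of it. Then crank the thimble on top of the gauge clockwise (seen from above) by its black handle until it slips on the clamped strip, and stop there: the slip clutch gives way for no more than some 17 degrees and then locks up, and cranking on would strain the gauge. Leave the strip clamped in place and do not disturb the spool, the tin and the pot.

Things in the scene. Friction and masses are not known exactly. Their poses are not given: they have to be found in the camera images.
- strip_mid (a point): centre of the loose steel strip, a flat bar 130 mm long (its x axis), 20 mm wide (y) and 5.5 mm thick (z) in the middle, with round ends, both alike, 0.12 kg, starting flat on the desk. The last 24 mm at each end are raised on top by an unknown amount, 1 to 5 mm: the thickness there is what the gauge is for. The underside is flat
- gauge: the gauge, a fixed grey C-shaped stand, about 215 mm high, base 124 x 74 mm; origin on the desk below the spindle, x along the rest towards the column, z up. Its overhead arm is 34 mm wide, reaches 18 mm out before the spindle axis (-x) and has its underside 74 mm and its top 92 mm above the desk. At the start the crank points to the column side (+x, within 50 degrees)
- rest_top (a point): point on top of the gauge's rest, straight below the spindle, 40 mm above the desk. +x is the direction in which the strip is pushed in, z up. The rest is a level ledge 26 mm wide, from 66 mm before this point (-x, the open side) to the upright stop face 16 mm behind it (+x). End against the stop, the strip's centre is 49 mm before this point; its tail overhangs the rest and base by 43 mm
- crank_axis (a point): point on the thimble's turning axis (vertical, straight above the spindle), on top of the crank arm; x points along the crank to the handle, 45 mm away. Cranked clockwise (from above) thimble, crank, handle and spindle sink together, 2.0 mm per radian, against about 0.20 N m (3 to 4.5 N at the handle) while free. It stays where it is let go. Nothing stands higher than the crank arm but the handle
- handle_mid (a point): grip point on the crank's handle: an upright black round peg 14 mm across that spins freely on its pin, so it can be carried round without turning the hand. It stands 42 mm high on the crank arm; this point is on its axis, 26 mm above the arm (16 mm below its top)
- spindle: the non-turning spindle, a steel rod 11 mm across; origin at the centre of its lower face, 11 to 14 mm above the rest at first. As it presses on the strip the cranking torque climbs, within some 0.2 rad, to about 0.40 N m (8 to 9 N at the handle); there the clutch slips: the crank turns on at this steady torque, spindle still, for 0.3 rad in all, then locks and strains the gauge
- spool: bystander: reel of solder, 28 mm high, lying on the desk
- tin: bystander: low round screw tin, 58 mm wide and 22 mm high
- pot: bystander: small round flux pot, 47 mm wide and 41 mm high

How it is judged:
By the outcome, as a careful person would: the job done as asked, in the order asked, and still so for the second after the job is handed in, with the robot touching nothing.
It also fails if it takes over 72 s, if anything falls off the work surface, if the arm or the gripper's body presses on something with over 40 N, if the wrist force passes 120 N, or if a joint passes its speed limit or range.

## Working session

There is one attempt and no reset: what is moved stays moved. The work goes in short steps, Python scripts to look and compute and a shell command to move; the robot and the scene stay as the last step left them, time stands still between calls to the robot, and variables do not carry over. Pictures are saved under pics/ and viewed, at most 10 in all, crops included, and the job is handed in when it is done.

```bash
mkdir -p pics
cat > h.py <<'E'
from bench import *
import numpy as np, cv2
from scipy.spatial.transform import Rotation as R
def snap(name,f):
    s=snapshot(name); cv2.imwrite(f'pics/{f}.png',s['img'][:,:,::-1]); np.savez(f'pics/{f}.npz',**s); return s
def load(f): return np.load(f'pics/{f}.npz')
def K(s): return np.array([[s['fx'],0,s['cx']],[0,s['fy'],s['cy']],[0,0,1]],float)
def px2z(s,uv,z):
    p=cv2.undistortPoints(np.array([[uv]],float),K(s),np.array(s['dist'],float))[0,0]
    E=np.array(s['extrinsics']);d=E[:3,:3]@[p[0],p[1],1];o=E[:3,3]
    return o+d*(z-o[2])/d[2]
def proj(s,P):
    E=np.linalg.inv(np.array(s['extrinsics']));P=np.atleast_2d(P).astype(float)
    return cv2.projectPoints(P,cv2.Rodrigues(E[:3,:3])[0],E[:3,3],K(s),np.array(s['dist'],float))[0][:,0]
def st():
    s=sense();print({k:np.round(s[k],2) for k in('time','tool_pos','tcp_rot','ft_force','finger_gap','grip_force','joint_pos')})
    return s
E
python3 - <<'E'
from h import *
st()
for n in('scene','top'):
    s=snap(n,n+'1');print(n,np.round(s['extrinsics'],2).tolist(),s['fx'],s['cx'],s['cy'])
a=cv2.imread('pics/top1.png');cv2.imwrite('pics/top1b.png',cv2.resize(a,(800,600),interpolation=cv2.INTER_CUBIC))
a=cv2.imread('pics/scene1.png');cv2.imwrite('pics/scene1b.png',cv2.resize(a,(800,600),interpolation=cv2.INTER_CUBIC))
E
```

```text
{'time': np.float64(0.0), 'tool_pos': array([ 131.98, -585.06,  403.62]), 'tcp_rot': array([-1.7989e+02, -1.0000e-02,  1.2710e+01]), 'ft_force': array([-0.37,  0.4 ,  0.03]), 'finger_gap': np.float64(85.32), 'grip_force': np.float64(0.0), 'joint_pos': array([-82.18,   7.52,  85.33,  -0.  ,  87.26,  -4.89])}
scene [[0.83, -0.36, 0.42, 192.19], [-0.55, -0.52, 0.65, -772.4], [-0.02, -0.77, -0.63, 671.28], [0.0, 0.0, 0.0, 1.0]] 347.0039114496825 255.37435029836817 188.22621780974498
top [[0.01, -0.99, 0.14, 402.81], [-1.0, -0.0, 0.02, -215.47], [-0.02, -0.14, -0.99, 1000.04], [0.0, 0.0, 0.0, 1.0]] 378.3383342476282 256.22799310358 197.27481560226536
```

View pics/top1b.png

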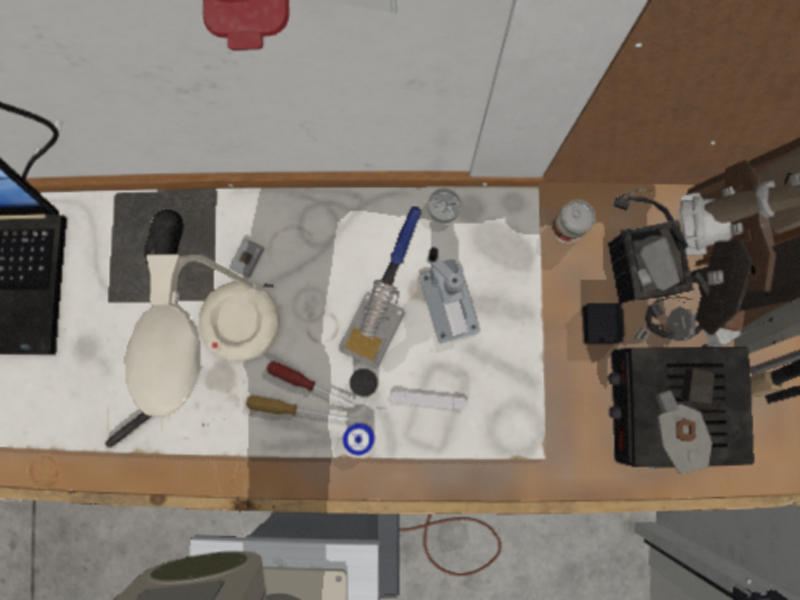

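View pics/scene1b.png

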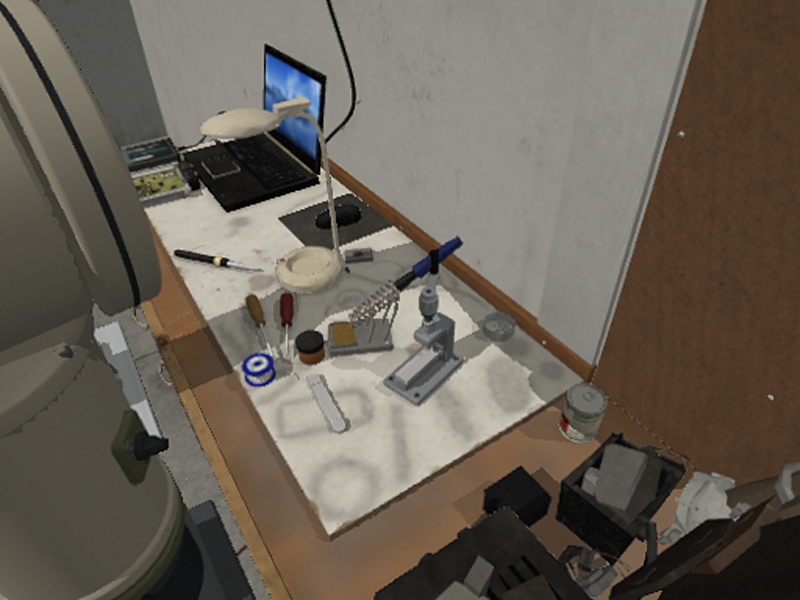

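The top picture (800×600) shows the strip at about (428,399), the gauge base around (450,305) with its open side towards the robot, and the handle at (433,255). The spool is at (359,439), the pot at (364,381) and the tin at (444,205).

Run:
```python
from h import *
t=cv2.imread('pics/top1.png');s=cv2.imread('pics/scene1.png')
a=cv2.resize(t[150:270,240:320],(400,600),interpolation=cv2.INTER_CUBIC)  # x5
b=cv2.resize(s[150:280,190:300],(0,0),fx=3.636,fy=3.636,interpolation=cv2.INTER_CUBIC)
o=np.zeros((600,800,3),np.uint8);o[:,:400]=a;h=min(600,b.shape[0]);o[:h,400:]=b[:h,:400];cv2.imwrite('pics/crop1.png',o)
S=load('top1')
for n,u in dict(strip=(428,399),e1=(392,396),e2=(466,403),pot=(364,381),spool=(359,439),tin=(444,205)).items(): print(n,px2z(S,np.array(u)*.64,5 if n[0] in 'se' else 20).round(1))
```

```text
strip [ 387.4 -242.4    5. ]
e1 [ 392.  -182.3    5. ]
e2 [ 381.1 -305.7    5. ]
pot [ 416.4 -136.3   20. ]
spool [ 320.5 -128.     5. ]
tin [ 717.4 -269.4   20. ]
```

View pics/crop1.png

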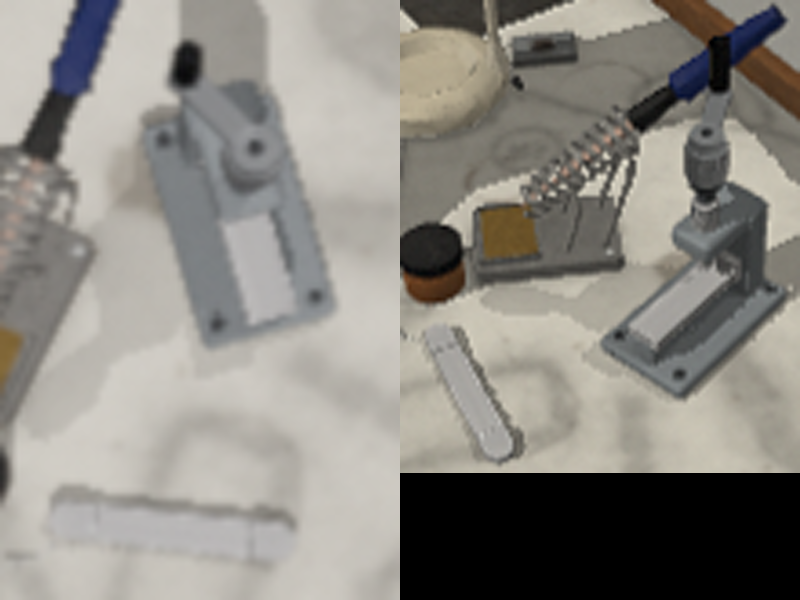

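The crops show the rest top as a light rectangle. In the left (top) crop its corners are about (245,325), (297,313), (280,210) and (225,218), the crank axis is at (256,148) and the handle top at (187,48). The strip spans (48,515) to (297,535). In the right (scene) crop the axis is at (707,133) and the handle at (720,40).

```bash
cat > fit.py <<'E'
from h import *
from scipy.optimize import least_squares
T=load('top1');S=load('scene1')
tp=lambda u:np.array(u)/5+[240,150]-.4
sp=lambda u:(np.array(u)-[400,0])/3.636+[190,150]-.36
def G(p,q):
    c,s=np.cos(p[2]),np.sin(p[2]);q=np.array(q,float);return [p[0]+c*q[0]-s*q[1],p[1]+s*q[0]+c*q[1],q[2]]
def pts(p):
    x,y,a,bt,hc,ca=p;h=45
    hd=lambda z:G(p,[h*np.cos(ca),h*np.sin(ca),z])
    return [(T,tp((245,325)),G(p,[-66,13,40])),(T,tp((297,313)),G(p,[-66,-13,40])),
     (S,sp((631,333)),G(p,[-66,13,40])),(S,sp((658,348)),G(p,[-66,-13,40])),
     (T,tp((207,347)),G(p,[-70,36,bt])),(T,tp((336,308)),G(p,[-70,-36,bt])),(T,tp((145,125)),G(p,[52,36,bt])),
     (S,sp((603,345)),G(p,[-70,36,bt])),(S,sp((683,396)),G(p,[-70,-36,bt])),(S,sp((786,292)),G(p,[52,-36,bt])),
     (T,tp((256,148)),G(p,[0,0,hc])),(S,sp((707,133)),G(p,[0,0,hc])),
     (T,tp((187,48)),hd(hc+42)),(S,sp((721,40)),hd(hc+42)),(S,sp((718,86)),hd(hc+2))]
def res(p): return np.concatenate([proj(c,P)[0]-u for c,u,P in pts(p)])
r=least_squares(res,[560,-270,.2,10,165,.6],loss='soft_l1',x_scale=[10,10,.1,5,10,.1])
print(r.x.round(2),np.degrees(r.x[[2,5]]).round(1));print(res(r.x).reshape(-1,2).round(1).tolist())
def e(p,d): return [p[0]+d*np.cos(p[2]),p[1]+d*np.sin(p[2]),4]
def rs(p): return np.concatenate([proj(c,e(p,d))[0]-u for c,u,d in[(T,tp((48,516)),65),(T,tp((297,536)),-65),(S,sp((429,336)),65),(S,sp((506,459)),-65)]])
q=least_squares(rs,[387,-242,1.48],x_scale=[10,10,.1]);print('strip',q.x.round(2),np.degrees(q.x[2]).round(1),rs(q.x).reshape(-1,2).round(1).tolist())
E
python3 fit.py
```

```text
[ 5.5970e+02 -2.7565e+02  2.9000e-01  8.0600e+00  1.7088e+02  4.8000e-01] [16.4 27.6]
[[1.3, -0.7], [0.6, -1.1], [-0.9, -2.1], [-0.1, -1.1], [0.1, -0.0], [0.5, 0.1], [-0.6, 0.5], [-0.8, -0.2], [-0.6, -0.0], [0.2, 0.2], [0.1, -0.7], [-0.1, 0.0], [0.5, 0.6], [-0.2, -0.6], [0.2, 0.6]]
strip [ 387.19 -243.3     1.51] 86.4 [[0.2, 0.9], [0.2, 0.3], [0.2, -1.7], [0.5, 0.4]]
```

```bash
cat >> fit.py <<'E'
p=r.x
def line(im,c,P,f,off):
    P=np.array(P,float);n=[P[0]+(P[1]-P[0])*t for t in(0,1)]
    u=((proj(c,n)+.5-off)*f).astype(int);cv2.line(im,tuple(map(int,u[0])),tuple(map(int,u[1])),(0,0,255),1)
out=[]
for c,f,off,sh in((T,6,np.array([262,162]),(600,400)),(S,6,np.array([238,172]),(600,400))):
    im=cv2.cvtColor(c['img'],cv2.COLOR_RGB2BGR)[off[1]:off[1]+100,off[0]:off[0]+67]
    im=cv2.resize(im,None,fx=6,fy=6,interpolation=cv2.INTER_CUBIC)[:600,:400]
    for x0,x1,w,z in((-66,16,13,40),(-71,53,37,p[3]),(-18,16,17,92)):
        Q=[G(p,[x0,w,z]),G(p,[x1,w,z]),G(p,[x1,-w,z]),G(p,[x0,-w,z])]
        for i in range(4): line(im,c,[Q[i],Q[(i+1)%4]],6,off)
    out.append(im)
cv2.imwrite('pics/ov1.png',np.hstack(out))
E
python3 fit.py >/dev/null
```

```text
(no output)
```

View pics/ov1.png

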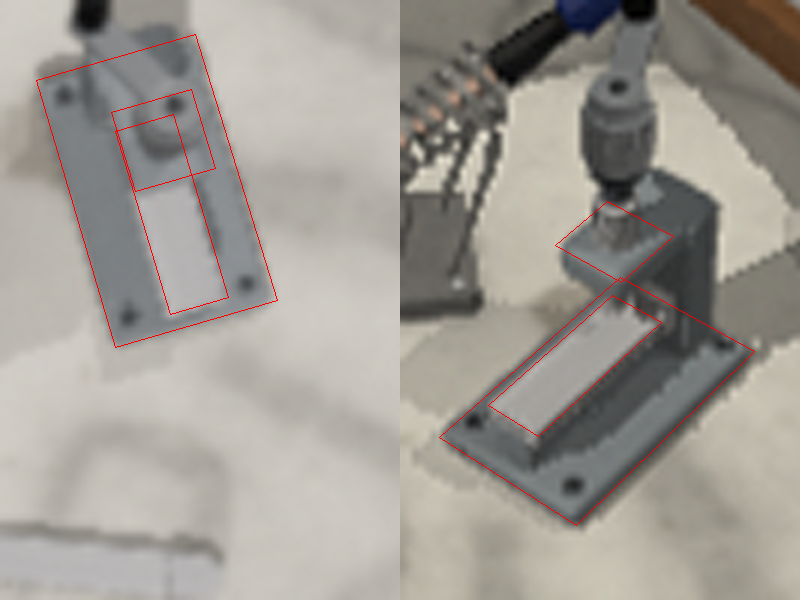

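The overlay matches the base and rest edges in both views. Gauge: (560, −276), yaw 16.4°. Strip: (387, −243), yaw 86.4°. I'll grip it 40 mm from centre, at its −y end.

```bash
cat > plan.py <<'E'
from h import *
import sys
# plan.py x y z yaw nrows : rows from sensed pose, tool kept vertical
x,y,z,yaw=map(float,sys.argv[1:5]);n=int(sys.argv[5])
s=sense();p=np.array(s['tool_pos'],float);r0=R.from_euler('xyz',s['tcp_rot'],degrees=True);r1=R.from_euler('xyz',[180,0,yaw],degrees=True)
w=(r0.inv()*r1).as_rotvec()
for i in range(n):
    r=r0*R.from_rotvec(w*i/n);d=r.inv().apply((np.array([x,y,z])-p)/n)/100
    print(*np.r_[d,np.degrees(w)/n/60].round(3))
E
python3 plan.py 385 -283 300 86.4 10
```

```text
0.313 -0.239 0.104 -0.0 -0.0 -0.123
0.341 -0.197 0.104 -0.0 -0.0 -0.123
0.364 -0.151 0.104 -0.0 -0.0 -0.123
0.38 -0.103 0.104 -0.0 -0.0 -0.123
0.39 -0.054 0.104 -0.0 -0.0 -0.123
0.394 -0.003 0.104 -0.0 -0.0 -0.123
0.391 0.047 0.104 -0.0 -0.0 -0.123
0.382 0.097 0.104 -0.0 -0.0 -0.123
0.366 0.145 0.104 -0.0 -0.0 -0.123
0.345 0.191 0.104 -0.0 -0.0 -0.123
```

```bash
python3 -m jog '0.313 -0.239 0.05 0 0 -0.123 -1;0.341 -0.197 0.05 0 0 -0.123 -1;0.364 -0.151 0.05 0 0 -0.123 -1;0.38 -0.103 0.05 0 0 -0.123 -1;0.39 -0.054 0.1 0 0 -0.123 -1' 60
python3 -m jog '0.394 0 0.15 0 0 -0.123 -1;0.391 0.047 0.15 0 0 -0.123 -1;0.382 0.097 0.15 0 0 -0.123 -1;0.366 0.145 0.15 0 0 -0.123 -1;0.345 0.191 0.15 0 0 -0.123 -1'
python3 -m jog '0 0 0 0 0 0 -1;0 0 0 0 0 0 -1';python3 plan.py 384.7 -283.2 186 86.4 4
```

```text
time: 0.72
tool_pos: [259.1, -433.3, 374.5]
tcp_rot: [180.0, 0.0, 49.8]
ft_force: [-0.3, -0.3, -0.3]
finger_gap: 85.5
grip_force: 0.0
time: 1.35
tool_pos: [385.5, -282.1, 298.9]
tcp_rot: [-180.0, -0.0, 86.7]
ft_force: [1.0, -0.7, 0.2]
finger_gap: 85.0
grip_force: 0.0
time: 1.6
tool_pos: [384.8, -283.5, 299.7]
tcp_rot: [-180.0, 0.0, 86.5]
ft_force: [0.0, 0.1, -0.2]
finger_gap: 85.4
grip_force: 0.0
0.001 -0.0 0.284 -0.0 0.0 0.0
0.001 -0.0 0.284 -0.0 0.0 0.0
0.001 -0.0 0.284 -0.0 0.0 0.0
0.001 -0.0 0.284 -0.0 0.0 0.0
```

```bash
python3 -m jog '0 0 0.3 0 0 0 -1;0 0 0.3 0 0 0 -1;0 0 0.3 0 0 0 0;0 0 0.2 0 0 0 0.1;0 0 0.13 0 0 0 0.3' 60
python3 -m jog '0 0 0 0 0 0 0.5;0 0 0 0 0 0 0.6;0 0 0 0 0 0 1;0 0 0 0 0 0 1;0 0 0 0 0 0 1' 60
```

```text
time: 2.22
tool_pos: [384.3, -284.2, 176.1]
tcp_rot: [-180.0, -0.0, 86.4]
ft_force: [0.8, -0.5, 1.1]
finger_gap: 31.8
grip_force: 0.0
time: 2.85
tool_pos: [385.1, -283.4, 177.0]
tcp_rot: [180.0, 0.0, 86.5]
ft_force: [-0.3, -0.2, -1.2]
finger_gap: 17.2
grip_force: 58.6
```

```bash
python3 -m jog '0 0 0 0 0 0 1;0 0 -0.1 0 0 0 1;0 0 -0.2 0 0 0 1;0 0 -0.2 0 0 0 1;0 0 0 0 0 0 1' 80
python3 - <<'E'
from h import *
s=snap('scene','scene2');u=proj(s,[385,-270,40])[0];print(u)
x,y=int(u[0])-50,int(u[1])-45
a=cv2.imread('pics/scene2.png')[y:y+75,x:x+100];cv2.imwrite('pics/c2.png',cv2.resize(a,(800,600),interpolation=cv2.INTER_CUBIC))
E
```

```text
time: 3.48
tool_pos: [385.8, -284.0, 228.9]
tcp_rot: [179.8, 0.1, 86.5]
ft_force: [-0.3, -0.1, -2.0]
finger_gap: 16.2
grip_force: 78.3
[210.82858206 255.31533101]
```

View pics/c2.png

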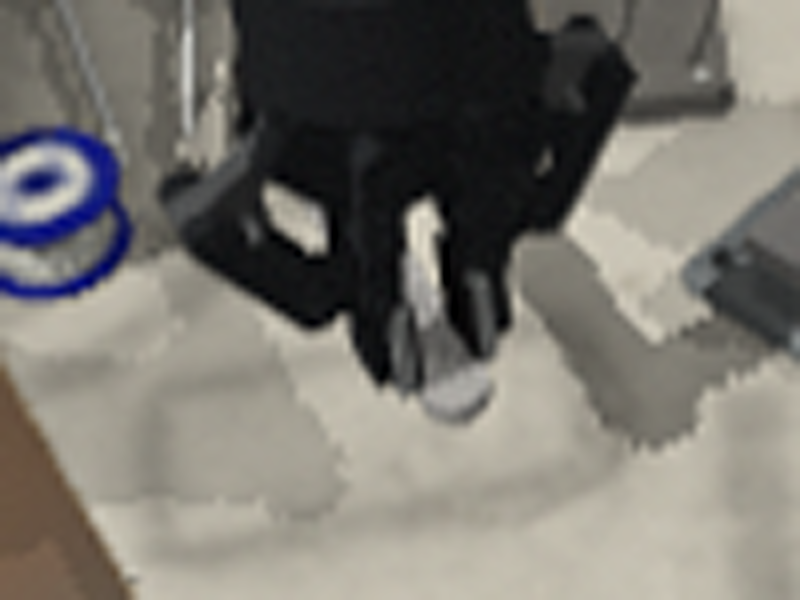

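```bash
python3 plan.py 435 -312.3 250 16.4 8
```

```text
-0.032 0.064 -0.028 0.0 0.0 0.146
-0.022 0.068 -0.028 0.0 0.0 0.146
-0.011 0.071 -0.028 0.0 0.0 0.146
-0.0 0.072 -0.028 0.0 0.0 0.146
0.011 0.071 -0.028 0.0 0.0 0.146
0.021 0.068 -0.028 0.0 0.0 0.146
0.032 0.064 -0.028 0.0 0.0 0.146
0.041 0.059 -0.028 0.0 0.0 0.146
```

```bash
python3 -m jog '0 0 -0.4 0 0 0 1;-0.03 0.064 -0.2 0 0 0.146 1;-0.022 0.068 0 0 0 0.146 1;-0.011 0.071 0 0 0 0.146 1;0 0.072 0 0 0 0.146 1' 80
python3 -m jog '0.011 0.071 0 0 0 0.146 1;0.021 0.068 0 0 0 0.146 1;0.032 0.064 0 0 0 0.146 1;0.041 0.059 0 0 0 0.146 1;0 0 0 0 0 0 1'
python3 plan.py 435 -312.3 240 16.4 2
```

```text
time: 4.15
tool_pos: [409.7, -297.3, 285.4]
tcp_rot: [-179.9, -0.0, 51.2]
ft_force: [0.5, -0.3, -2.0]
finger_gap: 16.2
grip_force: 78.5
time: 4.78
tool_pos: [434.6, -311.6, 285.4]
tcp_rot: [-179.9, 0.1, 16.5]
ft_force: [-0.6, -0.4, -1.1]
finger_gap: 15.8
grip_force: 78.5
0.001 0.005 0.227 -0.001 0.0 0.001
0.001 0.004 0.227 -0.001 0.0 0.001
```

```bash
python3 -m jog '0 0 0.25 0 0 0 1;0 0 0.25 0 0 0 1;0 0 0.1 0 0 0 1;0 0 0 0 0 0 1;0 0 0 0 0 0 1'
python3 - <<'E'
from h import *
a=snap('scene','scene3');b=snap('top','top3')
A=cv2.imread('pics/scene3.png')[180:280,215:282];B=cv2.imread('pics/top3.png')[165:265,255:322]
cv2.imwrite('pics/c3.png',np.hstack([cv2.resize(q,(400,600),interpolation=cv2.INTER_CUBIC) for q in(A,B)]))
E
```

```text
time: 5.4
tool_pos: [435.0, -312.0, 227.7]
tcp_rot: [179.9, -0.0, 16.5]
ft_force: [-0.4, -0.6, -1.1]
finger_gap: 16.5
grip_force: 78.5
```

View pics/c3.png

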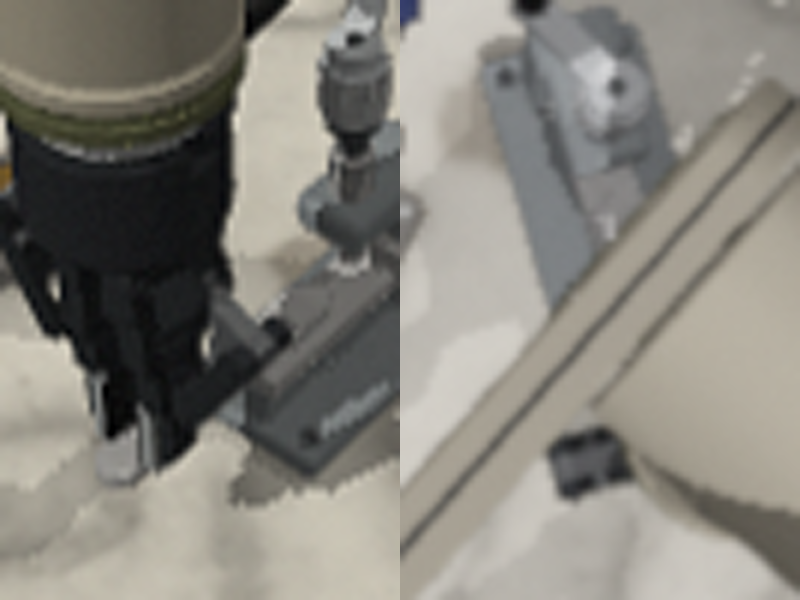

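The arm hides most of the strip. Its tail tip shows at about (118,485) in the left crop, held between the pads. I'll check that against the expected tail position, then lower until it touches the rest.

```bash
python3 - <<'E'
from h import *
S=load('scene3');print(px2z(S,(118/6+215-.4,485/6+180-.4),52),proj(S,[411,-319.3,52]))
E
python3 -m jog '0 0 0.05 0 0 0 1;0 0 0.02 0 0 0 1;0 0 0.01 0 0 0 1;0 0 0 0 0 0 1'
python3 -m jog '0 0 0.01 0 0 0 1;0 0 0.01 0 0 0 1;0 0 0 0 0 0 1'
```

```text
[ 418.32061648 -322.43156499   52.        ] [[230.76057997 260.96522833]]
time: 6.0
tool_pos: [434.6, -311.7, 218.5]
tcp_rot: [-180.0, 0.0, 16.4]
ft_force: [-0.3, -0.4, -0.8]
finger_gap: 16.4
grip_force: 78.5
time: 6.38
tool_pos: [434.7, -311.8, 216.7]
tcp_rot: [180.0, -0.0, 16.4]
ft_force: [-0.1, -0.3, 0.0]
finger_gap: 16.3
grip_force: 78.8
```

```bash
python3 -m jog '0 0 0.01 0 0 0 1;0 0 0 0 0 0 1;0 0 0 0 0 0 1'
python3 -m jog '0 0 0.01 0 0 0 1;0 0 0 0 0 0 1;0 0 0 0 0 0 1'
```

```text
time: 6.75
tool_pos: [434.7, -311.8, 215.9]
tcp_rot: [180.0, -0.0, 16.4]
ft_force: [-1.7, 0.2, 0.4]
finger_gap: 16.1
grip_force: 79.1
time: 7.12
tool_pos: [434.7, -311.8, 214.8]
tcp_rot: [180.0, -0.0, 16.4]
ft_force: [-2.6, -0.8, 2.4]
finger_gap: 16.0
grip_force: 79.3
```

```bash
python3 -m jog '0 0 -0.005 0 0 0 1;0.08 0 0 0 0 0 1;0.08 0 0 0 0 0 1;0 0 0 0 0 0 1'
python3 -m jog '0.06 0 0 0 0 0 1;0.06 0 0 0 0 0 1;0.04 0 0 0 0 0 1;0 0 0 0 0 0 1'
```

```text
time: 7.62
tool_pos: [451.1, -306.9, 215.5]
tcp_rot: [180.0, -0.1, 16.5]
ft_force: [1.2, 0.9, 2.6]
finger_gap: 16.1
grip_force: 79.4
time: 8.12
tool_pos: [465.9, -302.7, 215.6]
tcp_rot: [180.0, -0.0, 16.4]
ft_force: [-1.9, -1.2, 5.5]
finger_gap: 16.2
grip_force: 79.9
```

```bash
python3 -m jog '0 0 -0.005 0 0 0 1;0.02 0 0 0 0 0 1;0.02 0 0 0 0 0 1;0 0 0 0 0 0 1'
python3 -m jog '0.02 0 0 0 0 0 1;0 0 0 0 0 0 1;0 0 0 0 0 0 1'
```

```text
time: 8.62
tool_pos: [469.3, -301.6, 215.9]
tcp_rot: [180.0, 0.0, 16.4]
ft_force: [-4.1, -0.6, 4.9]
finger_gap: 16.1
grip_force: 79.9
time: 9.0
tool_pos: [471.2, -301.1, 215.9]
tcp_rot: [180.0, 0.0, 16.4]
ft_force: [-5.4, -0.1, 6.9]
finger_gap: 16.3
grip_force: 79.9
```

```bash
python3 -m jog '0.01 0 -0.005 0 0 0 1;0 0 0 0 0 0 1;0 0 0 0 0 0 1'
python3 -m jog '0.015 0 0 0 0 0 1;0 0 0 0 0 0 1;0 0 0 0 0 0 1'
```

```text
time: 9.38
tool_pos: [472.1, -300.8, 216.2]
tcp_rot: [180.0, 0.0, 16.4]
ft_force: [-4.3, -2.1, 5.1]
finger_gap: 16.4
grip_force: 79.7
time: 9.75
tool_pos: [472.9, -300.6, 216.2]
tcp_rot: [-180.0, 0.1, 16.4]
ft_force: [-7.0, -1.7, 7.8]
finger_gap: 16.2
grip_force: 80.0
```

Run:
```python
from h import *
a=snap('scene','scene4');b=snap('top','top4')
A=cv2.imread('pics/scene4.png')[180:280,225:292];B=cv2.imread('pics/top4.png')[155:255,255:322]
cv2.imwrite('pics/c4.png',np.hstack([cv2.resize(q,(400,600),interpolation=cv2.INTER_CUBIC) for q in(A,B)]))
```

```text
(no output)
```

View pics/c4.png

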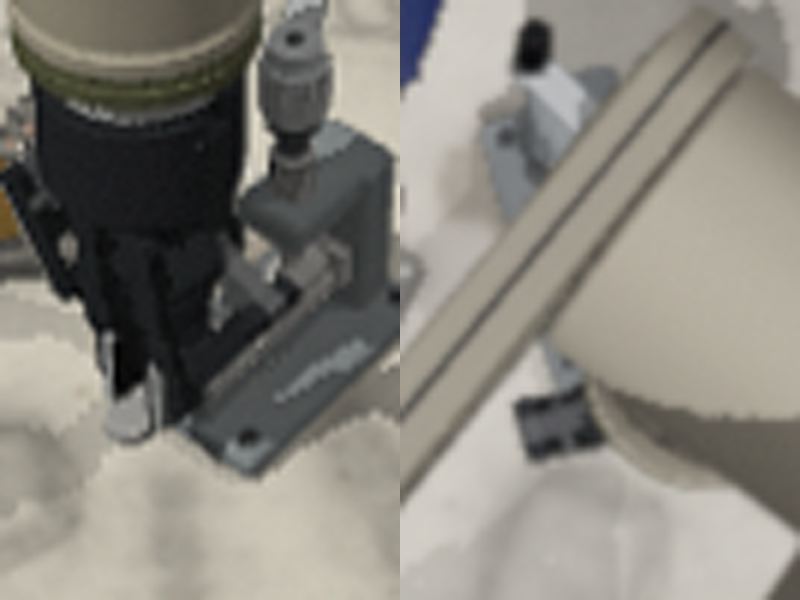

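```bash
python3 - <<'E'
from h import *
S=load('scene4')
for z in(40,46):
    q=px2z(S,(246.3,252.9),z);d=q-[559.7,-275.65,0];c,s=np.cos(.2862),np.sin(.2862);print(z,q.round(1),c*d[0]+s*d[1],-s*d[0]+c*d[1])
E
python3 -m jog '0.02 0 0 0 0 0 1;0 0 0 0 0 0 1;0 0 0 0 0 0 1'
```

```text
40 [ 457.5 -310.4   40. ] -107.84261777263956 -4.457352815230493
46 [ 455.  -314.8   46. ] -111.50145906283154 -7.958157127805698
time: 10.22
tool_pos: [473.7, -300.5, 216.1]
tcp_rot: [-179.9, 0.3, 16.4]
ft_force: [-16.2, -5.0, 12.4]
finger_gap: 16.2
grip_force: 80.6
```

```bash
python3 -m jog '-0.015 0 -0.005 0 0 0 1;0 0 0 0 0 0 1'
python3 -m jog '0 0 0 0 0 0 0.4;0 0 0 0 0 0 0.2;0 0 0 0 0 0 -0.2;0 0 0 0 0 0 -0.2' 
python3 -m jog '0 0 -0.2 0 0 0 -0.3;0 0 -0.5 0 0 0 -0.3;-0.3 0 -0.5 0 0 0 -0.3;-0.4 0 -0.3 0 0 0 -0.3;-0.4 0 0 0 0 0 -0.3'
python3 -m jog '-0.4 0 0 0 0 0 -0.3;0 0 0 0 0 0 -0.3'
python3 - <<'E'
from h import *
a=snap('scene','scene5');b=snap('top','top5')
A=cv2.imread('pics/scene5.png')[180:280,235:302];B=cv2.imread('pics/top5.png')[165:265,255:322]
cv2.imwrite('pics/c5.png',np.hstack([cv2.resize(q,(400,600),interpolation=cv2.INTER_CUBIC) for q in(A,B)]))
E
```

```text
time: 10.48
tool_pos: [473.0, -300.5, 216.2]
tcp_rot: [-180.0, 0.1, 16.4]
ft_force: [-9.2, -3.7, 5.6]
finger_gap: 16.2
grip_force: 79.7
time: 10.98
tool_pos: [474.1, -300.0, 216.6]
tcp_rot: [-180.0, -0.0, 16.4]
ft_force: [-0.0, 0.9, -0.0]
finger_gap: 51.3
grip_force: 0.0
time: 11.6
tool_pos: [368.3, -332.1, 372.3]
tcp_rot: [179.6, -0.2, 16.5]
ft_force: [0.9, -0.2, -0.4]
finger_gap: 55.3
grip_force: 0.0
time: 11.85
tool_pos: [328.3, -343.2, 368.5]
tcp_rot: [179.9, -0.0, 16.3]
ft_force: [-0.2, -0.5, 0.2]
finger_gap: 55.1
grip_force: 0.0
```

View pics/c5.png

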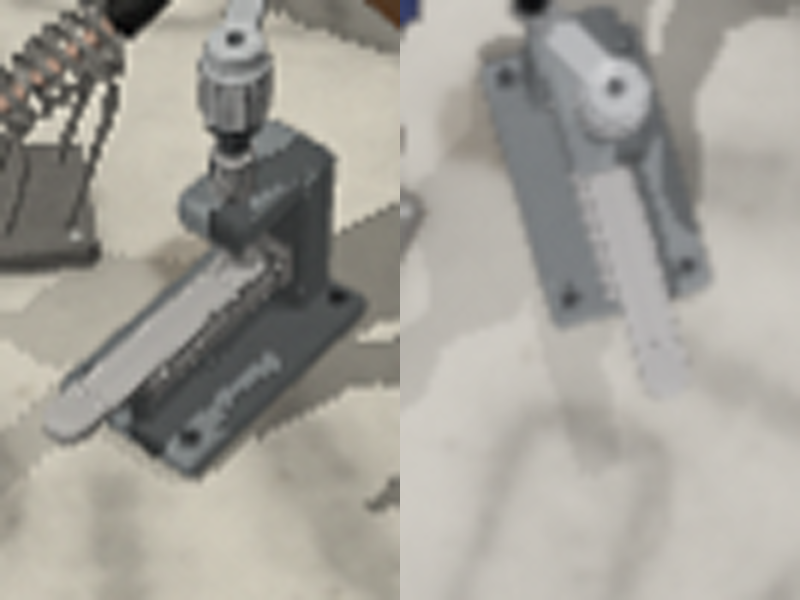

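The strip lies flat along the rest with its front end at the stop. Its tail tip is at about (68,438) in the left crop and (668,395) in the right. Next I'll check the tail numerically and move to the handle.

```bash
python3 - <<'E'
from h import *
for S,u,z in((load('scene5'),(46/1+200,252.6),42),(load('top5'),(299.3,230.4),46)):
    q=px2z(S,u,z);d=q-[559.7,-275.65,0];c,s=np.cos(.2862),np.sin(.2862);print(q.round(1),c*d[0]+s*d[1],-s*d[0]+c*d[1])
E
python3 plan.py 592.1 -244.4 425 16.4 8
```

```text
[ 456.6 -310.7   42. ] -108.82850913907916 -4.4835921490393496
[ 450.6 -305.    46. ] -112.91282645358105 2.623220696237812
0.349 -0.026 -0.071 0.0 -0.0 -0.0
0.349 -0.026 -0.071 0.0 -0.0 -0.0
0.349 -0.025 -0.071 0.0 -0.0 -0.0
0.349 -0.025 -0.071 0.0 -0.0 -0.0
0.349 -0.025 -0.071 0.0 -0.0 -0.0
0.349 -0.025 -0.071 0.0 -0.0 -0.0
0.349 -0.025 -0.071 0.0 -0.0 -0.0
0.349 -0.025 -0.071 0.0 -0.0 -0.0
```

```bash
python3 -m jog '0.2 -0.02 -0.3 0 0 0 -0.3;0.35 -0.03 -0.27 0 0 0 -0.3;0.35 -0.03 0 0 0 0 -0.3;0.35 -0.03 0 0 0 0 -0.3;0.35 -0.02 0 0 0 0 -0.3'
python3 -m jog '0.35 -0.02 0 0 0 0 -0.3;0.35 -0.02 0 0 0 0 -0.3;0.35 -0.02 0 0 0 0 -0.3;0.15 -0.02 0 0 0 0 -0.3;0 0 0 0 0 0 -0.3'
python3 plan.py 592.1 -244.4 352 16.4 2
```

```text
time: 12.58
tool_pos: [482.0, -283.4, 424.2]
tcp_rot: [180.0, -0.0, 16.5]
ft_force: [-0.3, 0.4, -0.3]
finger_gap: 55.4
grip_force: 0.0
time: 13.2
tool_pos: [593.5, -242.3, 423.5]
tcp_rot: [-180.0, 0.0, 16.5]
ft_force: [0.4, -0.3, -1.2]
finger_gap: 55.7
grip_force: 0.0
-0.01 0.008 0.357 -0.0 0.0 0.001
-0.01 0.008 0.357 -0.0 0.0 0.001
```

```bash
python3 -m jog '-0.01 0.008 0.3 0 0 0 -0.3;-0.01 0.008 0.3 0 0 0 -0.3;0 0 0.11 0 0 0 -0.1;0 0 0 0 0 0 0.2;0 0 0 0 0 0 0.4' 40
python3 -m jog '0 0 0 0 0 0 0.6;0 0 0 0 0 0 1;0 0 0 0 0 0 1;0 0 0 0 0 0 1' 50
```

```text
time: 13.82
tool_pos: [591.5, -245.7, 354.5]
tcp_rot: [179.9, -0.1, 16.4]
ft_force: [0.1, 0.4, 0.7]
finger_gap: 25.7
grip_force: 0.0
time: 14.32
tool_pos: [591.8, -244.8, 354.3]
tcp_rot: [180.0, -0.1, 16.5]
ft_force: [-0.1, 4.6, 6.9]
finger_gap: 12.6
grip_force: 48.8
```

Run:
```python
import numpy as np
f=np.radians(np.arange(27,-230,-6));P=.45*np.c_[np.cos(f),-np.sin(f)]
for a,d in zip(np.degrees(f),np.diff(P,axis=0)):print(round(a),*d.round(4),end=' | ')
```

```text
27 0.0192 0.043 | 21 0.0146 0.0448 | 15 0.0098 0.0461 | 9 0.0049 0.0468 | 3 0.0 0.0471 | -3 -0.0049 0.0468 | -9 -0.0098 0.0461 | -15 -0.0146 0.0448 | -21 -0.0192 0.043 | -27 -0.0236 0.0408 | -33 -0.0277 0.0381 | -39 -0.0315 0.035 | -45 -0.035 0.0315 | -51 -0.0381 0.0277 | -57 -0.0408 0.0236 | -63 -0.043 0.0192 | -69 -0.0448 0.0146 | -75 -0.0461 0.0098 | -81 -0.0468 0.0049 | -87 -0.0471 0.0 | -93 -0.0468 -0.0049 | -99 -0.0461 -0.0098 | -105 -0.0448 -0.0146 | -111 -0.043 -0.0192 | -117 -0.0408 -0.0236 | -123 -0.0381 -0.0277 | -129 -0.035 -0.0315 | -135 -0.0315 -0.035 | -141 -0.0277 -0.0381 | -147 -0.0236 -0.0408 | -153 -0.0192 -0.043 | -159 -0.0146 -0.0448 | -165 -0.0098 -0.0461 | -171 -0.0049 -0.0468 | -177 0.0 -0.0471 | -183 0.0049 -0.0468 | -189 0.0098 -0.0461 | -195 0.0146 -0.0448 | -201 0.0192 -0.043 | -207 0.0236 -0.0408 | -213 0.0277 -0.0381 | -219 0.0315 -0.035 |
```

```bash
cat > tq.py <<'E'
from h import *
s=sense();d=np.array(s['tool_pos'])[:2]-[559.7,-275.65];F=np.array(s['ft_force']);u=d/np.linalg.norm(d);t=np.array([u[1],-u[0]])
print('phi',(np.degrees(np.arctan2(d[1],d[0]))-16.4).round(1),'r',np.linalg.norm(d).round(1),'drag',(-F[:2]@t).round(1),'rad',(F[:2]@u).round(1),'fz',F[2].round(1),'z',round(s['tool_pos'][2],1),'tau',s['wrist_torque'])
E
python3 tq.py
python3 -m jog '0.019 0.043 0 0 0 0 1;0.015 0.045 0 0 0 0 1;0.01 0.046 0 0 0 0 1;0 0 0 0 0 0 1' >/dev/null; python3 tq.py
python3 -m jog '0.005 0.047 0 0 0 0 1;0 0.047 0 0 0 0 1;0 0 0 0 0 0 1' >/dev/null; python3 tq.py
```

```text
phi 27.4 r 44.5 drag 3.3 rad 3.1 fz 6.9 z 354.3 tau [0.80266198 0.14304655 0.01857844]
phi 8.7 r 44.2 drag 3.1 rad 1.4 fz 4.8 z 353.6 tau [0.66490524 0.05537601 0.05245208]
phi -4.0 r 44.1 drag 3.2 rad 1.1 fz 4.7 z 353.2 tau [ 0.70664366 -0.09760263  0.0109518 ]
```

```bash
python3 -m jog '-0.005 0.047 0 0 0 0 1;-0.01 0.046 0.002 0 0 0 1;0 0 0 0 0 0 1' >/dev/null; python3 tq.py
python3 -m jog '-0.015 0.045 0.002 0 0 0 1;-0.019 0.043 0.002 0 0 0 1;0 0 0 0 0 0 1' >/dev/null; python3 tq.py
python3 -m jog '-0.024 0.041 0.002 0 0 0 1;-0.028 0.038 0.002 0 0 0 1;0 0 0 0 0 0 1' >/dev/null; python3 tq.py
```

```text
phi -16.6 r 44.0 drag 3.5 rad 1.0 fz 5.2 z 352.7 tau [ 0.69264061 -0.1570401  -0.01047231]
phi -28.9 r 44.2 drag 2.4 rad -0.2 fz 4.3 z 352.2 tau [ 0.61197631 -0.05161371  0.00348117]
phi -41.1 r 44.3 drag 3.1 rad -1.0 fz 4.1 z 351.7 tau [ 0.71665859 -0.02176765 -0.00166831]
```

```bash
cat >> tq.py <<'E'
import sys
sys.exit(int(-F[:2]@t>4.8))
E
python3 -m jog '-0.031 0.035 0.002 0 0 0 1;-0.035 0.031 0.002 0 0 0 1;0 0 0 0 0 0 1' >/dev/null; python3 tq.py && 
python3 -m jog '-0.038 0.028 0.002 0 0 0 1;-0.041 0.024 0.002 0 0 0 1;0 0 0 0 0 0 1' >/dev/null; python3 tq.py &&
python3 -m jog '-0.043 0.019 0.002 0 0 0 1;-0.045 0.015 0.002 0 0 0 1;0 0 0 0 0 0 1' >/dev/null; python3 tq.py &&
python3 -m jog '-0.046 0.01 0.002 0 0 0 1;-0.047 0.005 0.002 0 0 0 1;0 0 0 0 0 0 1' >/dev/null; python3 tq.py
```

```text
phi -53.0 r 44.5 drag 3.1 rad -2.5 fz 4.1 z 351.3 tau [ 0.76806235 -0.06443334  0.01366078]
phi -64.9 r 44.8 drag 2.7 rad -3.2 fz 5.4 z 350.8 tau [0.96644065 0.01013903 0.01295559]
phi -76.6 r 45.0 drag 2.5 rad -3.8 fz 4.4 z 350.4 tau [ 1.03598582 -0.18340217 -0.0291871 ]
phi -88.5 r 45.2 drag 3.6 rad -4.9 fz 3.0 z 350.0 tau [ 1.14935447 -0.29883659  0.0036169 ]
```

```bash
python3 -m jog '-0.047 -0.004 0.003 0 0 0 1;-0.047 -0.008 0.002 0 0 0 1;0 0 0 0 0 0 1' >/dev/null; python3 tq.py &&
python3 -m jog '-0.046 -0.011 0.002 0 0 0 1;-0.045 -0.015 0.002 0 0 0 1;0 0 0 0 0 0 1' >/dev/null; python3 tq.py &&
python3 -m jog '-0.043 -0.019 0.002 0 0 0 1;-0.041 -0.024 0.002 0 0 0 1;0 0 0 0 0 0 1' >/dev/null; python3 tq.py
```

```text
phi -100.4 r 44.9 drag 3.1 rad -2.9 fz 2.8 z 349.7 tau [ 0.81741944 -0.68025028 -0.02715867]
phi -112.4 r 45.1 drag 3.6 rad -3.6 fz 3.7 z 349.3 tau [ 0.58337729 -0.78959343  0.0353223 ]
phi -124.4 r 45.4 drag 3.3 rad -3.3 fz 2.7 z 349.0 tau [ 0.41314641 -0.88585053  0.04551069]
```

```bash
python3 -m jog '-0.037 -0.028 0.002 0 0 0 1;-0.034 -0.032 0.002 0 0 0 1;0 0 0 0 0 0 1' >/dev/null; python3 tq.py &&
python3 -m jog '-0.03 -0.035 0.002 0 0 0 1;-0.027 -0.038 0.002 0 0 0 1;0 0 0 0 0 0 1' >/dev/null; python3 tq.py &&
python3 -m jog '-0.022 -0.041 0.002 0 0 0 1;-0.018 -0.043 0.002 0 0 0 1;0 0 0 0 0 0 1' >/dev/null; python3 tq.py
```

```text
phi -136.1 r 45.6 drag 3.4 rad -3.4 fz 2.7 z 348.6 tau [ 0.14647568 -0.88131938  0.05079222]
phi -147.7 r 45.7 drag 4.0 rad -1.6 fz 2.9 z 348.3 tau [-0.16136044 -0.81681398  0.01191749]
phi -159.9 r 45.6 drag 3.0 rad -0.6 fz 4.8 z 347.9 tau [-0.62982872 -0.5659368   0.01126105]
```

```bash
python3 -m jog '-0.0146 -0.045 0.002 0 0 0 1;0 0 0 0 0 0 1;0 0 0 0 0 0 1' >/dev/null; python3 tq.py &&
python3 -m jog '-0.0098 -0.046 0.002 0 0 0 1;0 0 0 0 0 0 1;0 0 0 0 0 0 1' >/dev/null; python3 tq.py &&
python3 -m jog '-0.005 -0.047 0.002 0 0 0 1;0 0 0 0 0 0 1;0 0 0 0 0 0 1' >/dev/null; python3 tq.py
```

```text
phi -165.6 r 45.7 drag 4.7 rad -0.1 fz 5.2 z 347.8 tau [-0.73606737 -0.45762249 -0.03639583]
phi -171.2 r 45.8 drag 5.9 rad 0.7 fz 5.7 z 347.7 tau [-0.90163151 -0.51657593  0.04368407]
phi -171.2 r 45.8 drag 5.9 rad 0.7 fz 5.7 z 347.7 tau [-0.90163151 -0.51657593  0.04368407]
```

```bash
python3 -m jog '-0.003 -0.031 0.001 0 0 0 1;0 0 0 0 0 0 1;0 0 0 0 0 0 1' >/dev/null; python3 tq.py ; python3 -m jog '0 0 0 0 0 0 1' >/dev/null; python3 tq.py
```

```text
phi -174.9 r 45.9 drag 6.4 rad -0.3 fz 5.1 z 347.6 tau [-1.18182558 -0.49402013  0.0109053 ]
phi -174.9 r 45.9 drag 6.1 rad 0.7 fz 4.9 z 347.6 tau [-1.15680628 -0.50236633  0.04076137]
```

```bash
python3 -m jog '-0.001 -0.024 0 0 0 0 1;0 0 0 0 0 0 1;0 0 0 0 0 0 1' >/dev/null; python3 tq.py ; python3 -m jog '0 0 0 0 0 0 1' >/dev/null; python3 tq.py
```

```text
phi -177.8 r 45.9 drag 6.5 rad 0.1 fz 6.1 z 347.6 tau [-1.30064356 -0.47635808  0.03515159]
phi -177.7 r 45.9 drag 6.6 rad 0.1 fz 5.0 z 347.6 tau [-1.28609328 -0.4643138   0.01764107]
```

```bash
python3 -m jog '0 -0.024 0 0 0 0 1;0 0 0 0 0 0 1;0 0 0 0 0 0 1' >/dev/null; python3 tq.py ; python3 -m jog '0 0 0 0 0 0 1' >/dev/null; python3 tq.py
```

```text
phi -180.6 r 45.9 drag 6.8 rad 1.2 fz 4.8 z 347.6 tau [-1.48072711 -0.41199922 -0.03687983]
phi -180.6 r 45.9 drag 7.0 rad 1.0 fz 3.8 z 347.6 tau [-1.40549678 -0.45916853 -0.00941089]
```

```bash
python3 -m jog '0.001 -0.024 0 0 0 0 1;0 0 0 0 0 0 1' >/dev/null; for i in 1 2; do python3 -m jog '0 0 0 0 0 0 1' >/dev/null; python3 tq.py;done
```

```text
phi -183.5 r 46.0 drag 8.7 rad -0.5 fz 4.6 z 347.5 tau [-1.51765232 -0.42371406 -0.04547026]
phi -183.5 r 46.0 drag 8.9 rad -0.4 fz 4.5 z 347.5 tau [-1.50784279 -0.43604297  0.01470259]
```

```bash
python3 -m jog '0.001 -0.016 0 0 0 0 1;0 0 0 0 0 0 1' >/dev/null; for i in 1 2; do python3 -m jog '0 0 0 0 0 0 1' >/dev/null; python3 tq.py;done
```

```text
phi -185.4 r 46.0 drag 8.8 rad -0.1 fz 4.2 z 347.5 tau [-1.58470374 -0.42150989  0.01507893]
phi -185.4 r 46.0 drag 8.6 rad 0.5 fz 4.5 z 347.5 tau [-1.66537337 -0.4872841   0.01750911]
```

```bash
python3 -m jog '0.002 -0.02 0 0 0 0 1;0 0 0 0 0 0 1' >/dev/null; for i in 1 2; do python3 -m jog '0 0 0 0 0 0 1' >/dev/null; python3 tq.py;done
```

```text
phi -188.0 r 46.1 drag 8.0 rad -0.1 fz 4.3 z 347.5 tau [-1.62936341 -0.41730055 -0.05700874]
phi -187.9 r 46.1 drag 7.8 rad 0.3 fz 4.1 z 347.5 tau [-1.63961423 -0.40627393  0.01469291]
```

The drag has held at 8 to 9 N over the last 4.5°, so the clutch is slipping. I'll let go and lift straight up.

```bash
python3 -m jog '0 0.002 0 0 0 0 0.4;0 0 0 0 0 0 0.1;0 0 0 0 0 0 -0.2;0 0 0 0 0 0 -0.3'; python3 -m jog '0 0 -0.15 0 0 0 -0.3;0 0 -0.4 0 0 0 -0.3;0 0 -0.5 0 0 0 -0.3;-0.5 0 -0.3 0 0 0 -0.3;-0.5 0 0 0 0 0 -0.3'
python3 -m jog '-0.5 0.5 0 0 0 0 -0.3;-0.3 0.4 0 0 0 0 -0.3;0 0 0 0 0 0 -0.3'
python3 - <<'E'
from h import *
a=snap('scene','scene6');b=snap('top','top6')
A=cv2.imread('pics/scene6.png')[180:280,235:302];B=cv2.imread('pics/top6.png')[155:255,255:322]
cv2.imwrite('pics/c6.png',np.hstack([cv2.resize(q,(400,600),interpolation=cv2.INTER_CUBIC) for q in(A,B)]))
E
```

```text
time: 24.32
tool_pos: [514.3, -281.2, 346.6]
tcp_rot: [-179.9, 0.0, 16.4]
ft_force: [-0.8, -0.3, 0.0]
finger_gap: 55.5
grip_force: 0.0
time: 24.95
tool_pos: [417.9, -309.9, 487.3]
tcp_rot: [179.6, -0.2, 16.5]
ft_force: [0.0, -1.5, -0.4]
finger_gap: 55.6
grip_force: 0.0
time: 25.32
tool_pos: [369.3, -414.0, 483.1]
tcp_rot: [179.9, 0.0, 16.2]
ft_force: [1.0, 0.3, -0.2]
finger_gap: 56.1
grip_force: 0.0
```

View pics/c6.png

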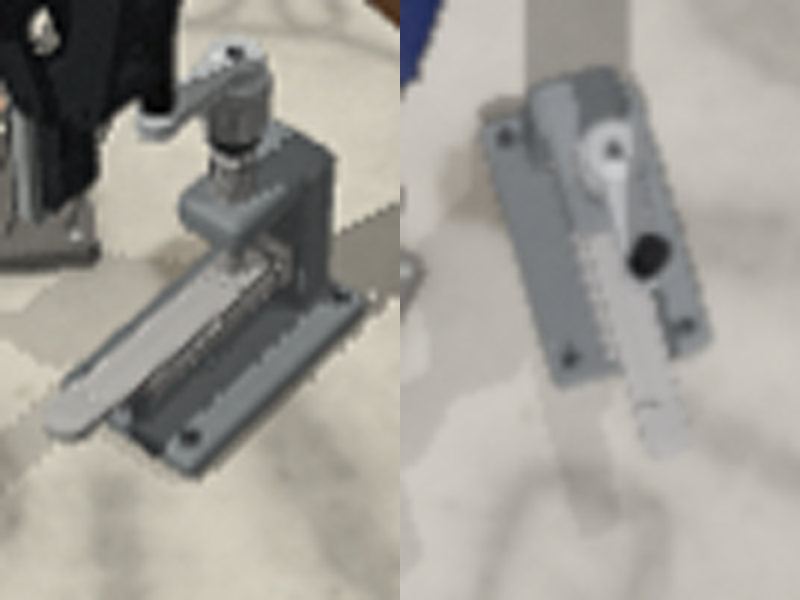

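The strip is unmoved, with its tail tip still at (68,438), and the spindle is down on it. The crank now points to the open side, and the robot is clear of everything.

```bash
python3 -c "
from bench import *
print(hand_in())"
```

```text
the job is handed in; nothing more can be done
None
```

The strip is clamped on the rest, end against the stop. I cranked until the handle force held at 8 to 9 N (clutch slipping), stopped there, moved the robot clear and handed the job in at about 25 s. No verdict came back.

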